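# Close a turned pot with its lid and put the press collar on it

### The arm

A 6-joint arm with a two-finger parallel gripper is mounted at the origin on the work surface. World frame = base frame: x ahead of the robot, y to its left, z up, the work surface at z = 0. Lengths are in m, angles in rad, forces in N, time in s.
With the tool pointing down it reaches from about 0.3 to 0.75 m from the base axis. Payload 8.5 kg.
Tool frame: the origin (TCP) lies midway between the tips of the shut fingers; the grasp point (between the pads) lies 19 mm behind it (robot.tcp_to_grasp is the distance from the TCP to the grasp point, in m); z points along the fingers, y is the line along which they close (so a half turn about z gives the same grasp; the last joint's range is limited). The gripper opens to 85 mm and grips with 20 to 120 N. Pads are 22 mm wide; open, the fingers measure 114 mm over their backs; the gripper's body (76 mm by 85 mm) begins 54 mm behind the grasp point. The pads swing forward as they close: fully open they stand 13 mm farther back than shut.
Start: joints at [-1.352, 0.381, 1.297, -0, 1.464, -0.215], TCP at [0.231, -0.499, 0.231] pointing down, gripper open.
Joint ranges: [-3.11, 3.11], [-0.89, 2.33], [0.22, 2.48], [-1.42, 4.56], [0.17, 2.85], [-2.88, 2.88]. Speed limits (rad/s): [2.39, 2.39, 3.14, 3.14, 3.14, 3.14].

### API

Orientations are given as a unit quaternion [w, x, y, z].
In Python, from rig import status, eyes, robot gives the robot as it stands. The module is installed in compiled form; this text tells all that it offers.
- The arm moves only by the tool servo_tool, never from a script. Its argument "motion" is text: rows parted by semicolons, each of 5 numbers parted by spaces: the shift along the tool's x, y, z normalised to -1 to 1, where 1 is 100 mm, then the turn about the tool's z normalised to -1 to 1, where 1 is pi rad, then the closure, from -1 (fully open) to 1 (shut). A call has 1 to 10 rows; each row is the pose to reach, as a shift and turn from the pose commanded when the call began, along the tool's axes at that moment, turning the shorter way round; what a row does not reach only later rows make up. A row lasts 1/12 s, in which the tool goes at most 41.7 mm and 7.16 degrees, less where a joint would pass 70% of its speed; a pose out of reach is approached as far as the arm can. A call with a number of a shift or a turn outside -1 to 1 is refused whole. A call with a gripper value outside its range is refused whole. The fingers move at their own pace and stop on an object; "grip_force" is the grip in N (left out, the last holds). Time passes only in rows, so rows that repeat a pose let the fingers close. It gives the time, the measured TCP pose, the force, the opening and the grip force at its end, in the units of the state.
- status.observe(): the state, without advancing time (a new reading comes with each control period).
- eyes.grab_frame(name): name is "side" or "top" or "wrist"; returns a dict with "frame" (384x512x3 uint8, red, green, blue), "fx", "fy", "cx", "cy" (pixels), "R" (3x3) and "t" (3): a world point X has camera coordinates R X + t. Camera axes: x right, y down, z forward; pixel columns grow to the right and rows downward; lengths in m; the calibration is good to about 2 mm. A picture is of the moment at which its call begins. There is no depth.
- robot.finish_job(): hands the job in; it is judged then, once.
The state is a dict: "time": time; "joint_pos": joint angles; "dq": joint speeds; "effort": joint torques, N m; "eef_pos": TCP position; "eef_rot": TCP orientation; "contact_force": force on the tool from outside, world axes, zero at the start; "torque": the same for the moment, N m; "grip_width": finger opening in m; "grasp_force": force on a finger pad.
Only numpy, scipy, OpenCV 4.12 (cv2) and the standard library are available. Lean on these libraries where they do the work, as an engineer would, in place of code of your own. Each camera call takes 0.05 s, during which the arm holds its last target. There are 200 camera calls.

### The job

Take the turned lid off the sloped drying stand by its handle and set it gently on the large pot, seated level with its spigot inside the mouth, and let go of it. Then slide the steel collar with the wide bore over the lid's upright handle and lower it, without letting it drop, until it lies flat on the lid. Leave the pot standing where it is, and do not disturb the small pot, the narrow-bored ring or the carved block.

Things in the scene. Friction and masses are not known exactly. Their poses are not given: they have to be found in the camera images.
- lid: Turned wooden lid: disc 124 mm across, 12 mm thick; below it a spigot 88 mm across, 8 mm deep; above it a round upright handle 26 mm thick rising 66 mm over the disc. Origin: centre of the disc's underside (sits on the rim); z is the axis, out along the handle. It starts on the sloped stand, z leaning 26 degrees from vertical towards the stand's -x. About 0.16 kg.
- lid_handle_top (a point): Centre of the top end of the lid's handle, 78 mm from the lid's origin along its z.
- pot: The large open turned wooden pot, loose on the bench: 110 mm across outside, 98 mm across inside the mouth, 100 mm high, wall 6 mm. Origin: centre of its underside, z up. About 0.4 kg.
- pot_rim (a point): Centre of the large pot's mouth, level with the top of the rim. With the lid seated, the lid's origin is here (sideways play 5 mm).
- collar: Plain steel press collar (thick tube) standing upright on the bench: 60 mm outside, bore 33 mm right through, 45 mm high, about 0.6 kg. Origin: centre of its underside, z up along the bore.
- stand: Fixed plywood drying stand: board 150 by 130 mm sloping 26 degrees, low edge at the stand's -x, with two stop pegs 10 mm thick, 26 mm tall, square to the board, touching the lid's lower edge (54 mm downhill of its centre, 40 mm either side). Origin: on the bench under the board's middle, where its face is 58 mm high. High edge 91 mm up.
- small_pot: Bystander: small open wooden pot, 72 mm across, 70 mm high, too narrow for the lid. Origin: centre of its underside.
- narrow_ring: Bystander: low steel ring, 64 mm across, 22 mm high, with a bore of only 16 mm, too narrow for the handle. Origin: centre of its underside.
- carving: Bystander: carved wooden block with a raised part, 70 by 150 mm, 50 mm high. Origin: centre of its underside.
There are look-alikes about, which are no part of the job. Leave any blue or red look-alike of the lid alone.

How it is judged:
By the outcome, as a careful person would: the job done as asked, in the order asked, and still so for the second after the job is handed in, with the robot touching nothing.
It also fails if it takes over 64 s, if anything falls off the work surface, if the arm or the gripper's body presses on something with over 40 N, if the wrist force passes 120 N, or if a joint passes its speed limit or range.

## Working session

There is one attempt and no reset: what is moved stays moved. The work goes in short steps, Python scripts to look and compute and a tool call to move; the robot and the scene stay as the last step left them, time stands still between calls to the robot, and variables do not carry over. Pictures are saved under pics/ and viewed, at most 10 in all, crops included, and the job is handed in when it is done.

Besides the shell and the picture viewer there is one more tool, called after "Request:" by a JSON object that holds its "method" and its "body", one argument or row to a line. servo_tool: Moves the arm, as the interface text tells. Its arguments: {"type":"object","properties":{"motion":{"type":"string"},"grip_force":{"type":"number"}},"required":["motion"]}

```bash
mkdir -p pics
cat > h.py <<'E'
import numpy as np, cv2, json
from rig import status, eyes, robot
def grab(n,save=None):
    f=eyes.grab_frame(n)
    for k in("R","t"): f[k]=np.array(f[k])
    if save: cv2.imwrite(f"pics/{save}.png",f["frame"][:,:,::-1])
    return f
def ray(f,u,v):
    d=f["R"].T@np.array([(u-f["cx"])/f["fx"],(v-f["cy"])/f["fy"],1]); return -f["R"].T@f["t"],d
def onz(f,u,v,z):
    c,d=ray(f,u,v); return c+d*(z-c[2])/d[2]
def proj(f,X):
    p=f["R"]@np.asarray(X)+f["t"]; return p[0]/p[2]*f["fx"]+f["cx"],p[1]/p[2]*f["fy"]+f["cy"]
def tri(f,a,g,b):
    c1,d1=ray(f,*a);c2,d2=ray(g,*b)
    s=np.linalg.lstsq(np.c_[d1,-d2],c2-c1,rcond=None)[0]
    p,q=c1+d1*s[0],c2+d2*s[1]; return (p+q)/2,np.linalg.norm(p-q)
E
python3 - <<'E'
from h import *
a=grab("top","top0");b=grab("side","side0")
im=np.vstack([a["frame"],b["frame"]])[:,:,::-1]
cv2.imwrite("pics/both.png",cv2.resize(im,None,fx=.78,fy=.78))
for f in(a,b): print(f["fx"],f["cx"],f["cy"],-f["R"].T@f["t"],f["R"].round(2).tolist())
print(status.observe())
E
```

```text
447.3832489925032 260.1326443667398 189.03249245119068 [0.54345589 0.06953162 1.26863333] [[-0.03, -1.0, -0.02], [-1.0, 0.03, -0.06], [0.06, 0.01, -1.0]]
417.4390441721817 260.4794078352947 187.65496375397754 [0.57425024 0.85720762 0.73002113] [[-1.0, -0.08, 0.01], [-0.06, 0.61, -0.79], [0.05, -0.79, -0.62]]
{'time': 0.1, 'joint_pos': array([-1.35229635e+00,  3.81133427e-01,  1.29815388e+00,  8.82205298e-06,
        1.46357674e+00, -2.15269222e-01]), 'dq': array([-7.45447351e-06, -1.51036475e-03, -8.68982424e-04,  3.04094306e-04,
       -1.09631465e-03,  3.93565501e-04]), 'effort': array([ 3.95736715e-03, -4.49223018e+01, -2.31656367e+01, -1.74827483e-04,
        3.70515394e-03, -2.93969129e-05]), 'eef_pos': array([ 0.23112112, -0.4988047 ,  0.23078142]), 'eef_rot': array([-6.35707332e-04,  9.76572490e-01,  2.15187752e-01,  3.35849219e-06]), 'contact_force': array([ 0.2908833 ,  0.11056506, -0.90895278]), 'torque': array([-0.00075518,  0.04119293,  0.0078164 ]), 'grasp_force': 0.0, 'grip_width': 0.08506062264086121}
```

View pics/top0.png

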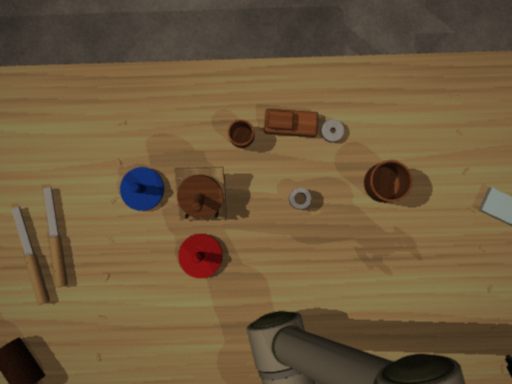

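View pics/side0.png

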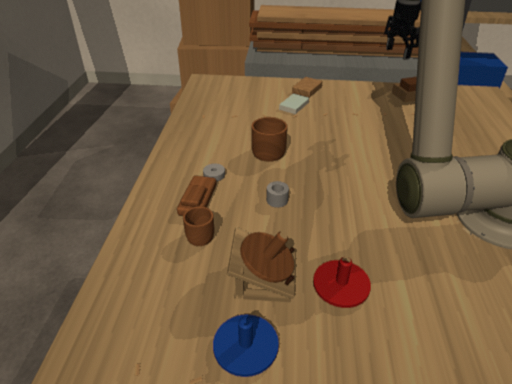

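The top view shows the brown lid on the stand (200,198), the large pot (388,181), the collar (300,198), the narrow ring (333,131), the small pot (241,133) and the carving (291,123).

Possible mix-ups:
- **Lid:** brown (200,198), blue (143,188) or red (201,256). I take the brown one, on the stand.
- **Collar:** (300,198) is tall with a wide bore; the ring at (333,131) is low with a narrow bore. I take the first.
- **Pot:** (388,181) is large and (241,133) is small. I take the first.

Next is a close crop to check these choices.

Run:
```python
from h import *
a=cv2.imread("pics/top0.png");b=cv2.imread("pics/side0.png")
def t(im,u,v): return cv2.resize(im[v-33:v+33,u-33:u+33],None,fx=4,fy=4,interpolation=cv2.INTER_CUBIC)
m=np.vstack([np.hstack([t(a,200,195),t(a,300,198),t(a,388,181)]),np.hstack([t(b,268,258),t(b,277,195),t(b,269,138)])])
m=np.clip(m*1.6,0,255).astype(np.uint8)
for i in range(3):
  for j in range(2):
    for k in range(0,66,10):
      cv2.line(m,(i*264+k*4,j*264),(i*264+k*4,j*264+6),(0,255,0),1);cv2.line(m,(i*264,j*264+k*4),(i*264+6,j*264+k*4),(0,255,0),1)
cv2.imwrite("pics/crops.png",m)
```

```text
(no output)
```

View pics/crops.png

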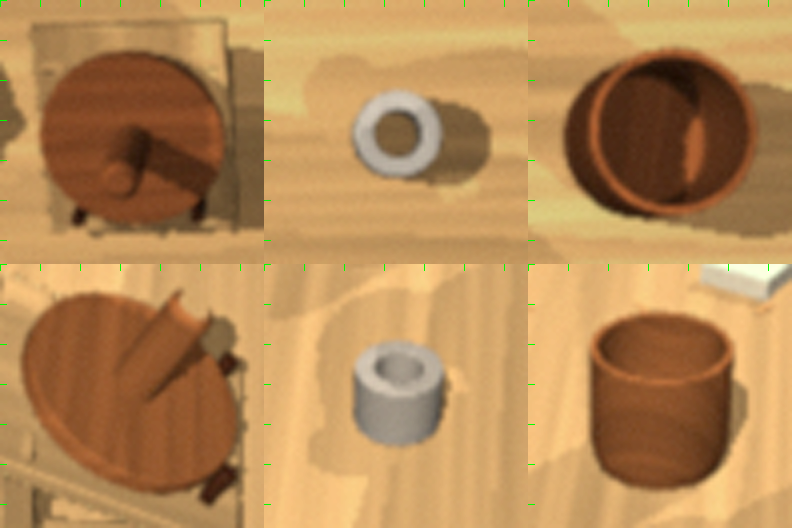

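The crops confirm the choice. The brown lid's handle top is at about (196.8,207) in the top view and (284,235) in the side view. The collar has a wide bore and its top centre is at (300.5,198.5). The large pot's rim centre is at (391.4,181).

Run:
```python
from h import *
a=grab("top");b=grab("side")
P=lambda *x:[np.round(i,4) for i in x]
print("handletop",*P(*tri(a,(196.8,207),b,(284.2,235))), onz(a,196.8,207,.135))
print("disc top c",onz(a,199.9,196.2,.076))
print("collar",*P(*tri(a,(300.5,198.5),b,(278,187.5))),onz(a,300.5,198.5,.045))
print("pot",*P(*tri(a,(391.4,181),b,(269.5,126))),onz(a,391.4,181,.1))
l=onz(a,167+7.5,162+6.7,.091);r=onz(a,167+55.7,162+5,.091);print("edge",l,r,np.degrees(np.arctan2(*(l-r)[:2])))
p=onz(a,167+19.5,162+54,.06);q=onz(a,167+49.5,162+52,.06);print("pegs",p,q,np.degrees(np.arctan2(*(p-q)[:2])))
from scipy.spatial.transform import Rotation as Ro
s=status.observe();w=s["eef_rot"];print(Ro.from_quat([w[1],w[2],w[3],w[0]]).as_matrix().round(3))
```

```text
handletop [0.5669 0.2485 0.1335] 0.0047 [0.56921808 0.24820986 0.135     ]
disc top c [0.59920395 0.24870768 0.076     ]
collar [ 0.5862 -0.0221  0.043 ] 0.0021 [ 0.58715589 -0.02198779  0.045     ]
pot [ 0.624  -0.2574  0.0944] 0.0021 [ 0.62464918 -0.25588268  0.1       ]
edge [0.67326366 0.31268371 0.091     ] [0.67430694 0.18459177 0.091     ] -0.46665148817291036
pegs [0.54732141 0.28836034 0.06      ] [0.55064761 0.20701232 0.06      ] -2.3414319965163477
[[ 0.907  0.42  -0.   ]
 [ 0.42  -0.907  0.001]
 [ 0.    -0.001 -1.   ]]
```

Request:
{"method": "servo_tool", "body": {
  "motion": "1 -1 -0.3 0.138 -1;1 -1 -0.3 0.138 -1;1 -1 -0.3 0.138 -1;1 -1 -0.3 0.138 -1;1 -1 -0.3 0.138 -1",
  "grip_force": 40
}}

```text
time: 0.62
eef_pos: [0.281, -0.3632, 0.2627]
eef_rot: [0.001, 1.0, 0.0, 0.001]
contact_force: [-0.3, -0.3, 0.4]
grip_width: 0.085
grasp_force: 0.0
```

Request:
{"method": "servo_tool", "body": {
  "motion": "0.5 -1 0 0 -1;0.5 -1 0 0 -1;0.5 -1 0 0 -1"
}}

```text
time: 0.87
eef_pos: [0.3303, -0.2646, 0.2611]
eef_rot: [-0.0, 1.0, 0.001, -0.0]
contact_force: [0.6, -0.3, -0.6]
grip_width: 0.0852
grasp_force: 0.0
```

Request:
{"method": "servo_tool", "body": {
  "motion": "0.5 -1 0 0 -1;0.5 -1 0 0 -1;0.5 -1 0 0 -1"
}}

```text
time: 1.12
eef_pos: [0.3806, -0.1642, 0.2612]
eef_rot: [-0.0, 1.0, 0.001, 0.0]
contact_force: [0.3, -0.3, 0.7]
grip_width: 0.0853
grasp_force: 0.0
```

Request:
{"method": "servo_tool", "body": {
  "motion": "0.5 -1 0 0 -1;0.5 -1 0 0 -1;0.5 -1 0 0 -1"
}}

```text
time: 1.37
eef_pos: [0.4308, -0.0641, 0.2611]
eef_rot: [-0.0, 1.0, 0.001, 0.0]
contact_force: [0.3, 0.4, -0.2]
grip_width: 0.0853
grasp_force: 0.0
```

Request:
{"method": "servo_tool", "body": {
  "motion": "0.5 -1 0 0 -1;0.5 -1 0 0 -1;0.5 -1 0 0 -1"
}}

```text
time: 1.62
eef_pos: [0.481, 0.0361, 0.261]
eef_rot: [-0.0, 1.0, 0.001, -0.0]
contact_force: [0.6, -0.8, -0.3]
grip_width: 0.0858
grasp_force: 0.0
```

Request:
{"method": "servo_tool", "body": {
  "motion": "0.5 -1 0 0 -1;0.5 -1 0 0 -1;0.5 -1 0 0 -1;0.5 -1 0 0 -1"
}}

```text
time: 1.95
eef_pos: [0.5315, 0.1373, 0.2601]
eef_rot: [-0.0, 1.0, 0.003, -0.0]
contact_force: [-0.4, 1.3, -0.6]
grip_width: 0.0854
grasp_force: 0.0
```

Run:
```python
from h import *
f=grab("wrist","w0");print(-f["R"].T@f["t"],f["R"].round(2).tolist(),status.observe()["eef_pos"],status.observe()["time"])
```

```text
[0.61387138 0.1374462  0.40251984] [[0.01, -1.0, -0.0], [-0.95, -0.01, 0.32], [-0.32, -0.0, -0.95]] [0.53071426 0.13528719 0.26013777] 2.0
```

View pics/w0.png

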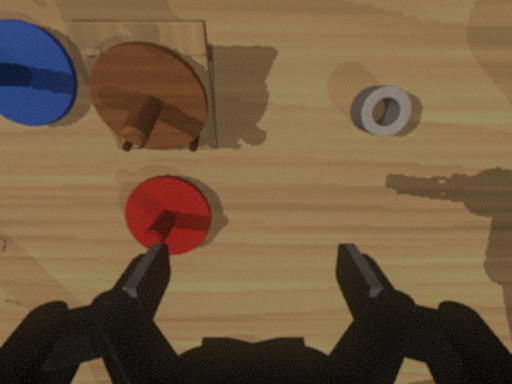

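The wrist view shows the brown handle's top at (135,134), the collar's top at (385,111), and the red and blue lids clear of the handle.

Run:
```python
from h import *
f=grab("wrist");print(onz(f,135,134,.135),onz(f,385,111,.045),status.observe()["eef_pos"])
a=grab("top");print(tri(a,(196.8,207),f,(135,134)),tri(a,(300.5,198.5),f,(385,111)))
```

```text
[0.57305002 0.24293514 0.135     ] [ 0.58824395 -0.02229503  0.045     ] [0.53019169 0.13399007 0.26039471]
(array([0.56974754, 0.2516744 , 0.11317313]), np.float64(8.214822694104849e-05)) (array([ 0.58770063, -0.02214983,  0.04494536]), np.float64(0.0011288842958604337))
```

Request:
{"method": "servo_tool", "body": {
  "motion": "0.4 -1 0.5 0 -1;0.4 -1 0.5 0 -1;0.4 -1 0.5 0 -1;0.4 -1 0.5 0 -1;0.4 -1 0.5 0 -1;0.4 -1 0.5 0 -1"
}}

```text
time: 2.6
eef_pos: [0.5699, 0.2323, 0.2118]
eef_rot: [0.0, 1.0, -0.0, 0.0]
contact_force: [0.1, -0.3, -0.4]
grip_width: 0.0855
grasp_force: 0.0
```

Run:
```python
from h import *
f=grab("wrist","w1");print(status.observe()["eef_pos"],-f["R"].T@f["t"])
print([proj(f,p) for p in [(.57,.2485,.135),(.599,.2487,.076)]])
cv2.imwrite("pics/w1c.png",np.clip(cv2.resize(cv2.imread("pics/w1.png"),None,fx=1.5,fy=1.5)*1.5,0,255))
```

```text
[0.56994881 0.23214867 0.21223998] [0.65208742 0.23215153 0.35431829]
[(np.float64(232.35211727265207), np.float64(196.56284384428483)), (np.float64(235.4955415122693), np.float64(146.92860317393024))][ WARN:0@1.143] global loadsave.cpp:1063 imwrite_ Unsupported depth image for selected encoder is fallbacked to CV_8U.
```

View pics/w1c.png

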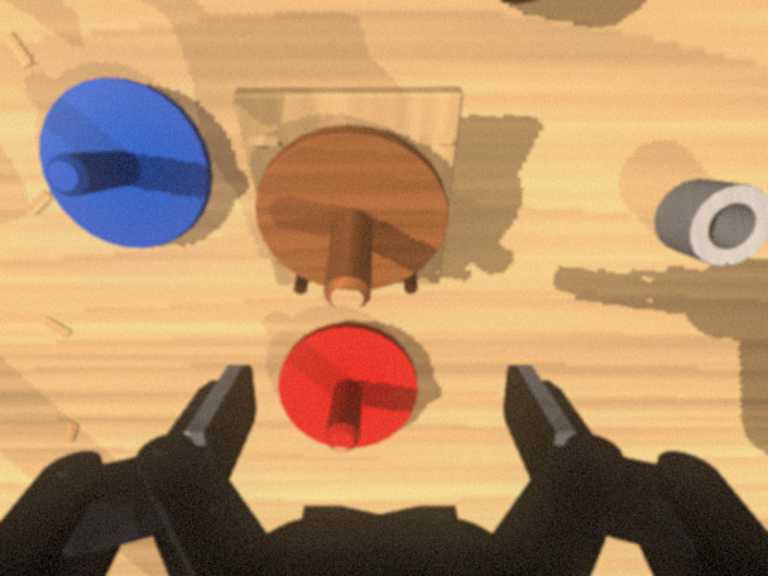

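The handle top is at (346,296) in the enlarged picture, within 2 px of the prediction. The two fingers straddle it along y, so I go down.

Request:
{"method": "servo_tool", "body": {
  "motion": "0.07 -0.17 0.1 0 -1;0.07 -0.17 0.3 0 -1;0.07 -0.17 0.5 0 -1;0.07 -0.17 0.7 0 -1;0.07 -0.17 0.85 0 -1;0.07 -0.17 1 0 -1;0.07 -0.17 1 0 -1"
}}

```text
time: 3.23
eef_pos: [0.5758, 0.249, 0.1096]
eef_rot: [0.0, 1.0, -0.001, -0.002]
contact_force: [0.7, -0.0, -0.3]
grip_width: 0.0856
grasp_force: 0.0
```

Request:
{"method": "servo_tool", "body": {
  "motion": "0 0 0.18 0 -1;0 0 0.18 0 -1;0 0 0.18 0 0;0 0 0.18 0 0.2;0 0 0.18 0 0.4;0 0 0.18 0 0.6;0 0 0.18 0 0.8;0 0 0.18 0 1;0 0 0.18 0 1;0 0 0.18 0 1",
  "grip_force": 40
}}

```text
time: 4.07
eef_pos: [0.577, 0.2507, 0.094]
eef_rot: [0.0, 1.0, 0.0, 0.001]
contact_force: [-1.7, -2.3, 5.7]
grip_width: 0.0249
grasp_force: 39.3
```

Request:
{"method": "servo_tool", "body": {
  "motion": "0 0 -0.05 0 1;0 0 -0.15 0 1;0 0 -0.3 0 1;0 0 -0.5 0 1;0 0 -0.7 0 1;0 0 -0.9 0 1;0 0 -1 0 1;0 0 -1 0 1"
}}

```text
time: 4.73
eef_pos: [0.5774, 0.2512, 0.196]
eef_rot: [-0.001, 1.0, 0.0, 0.002]
contact_force: [-0.4, 0.2, -1.3]
grip_width: 0.0249
grasp_force: 39.4
```

Request:
{"method": "servo_tool", "body": {
  "motion": "0 0.1 -0.2 0 1;0 0.3 -0.4 0 1;0 0.55 -0.6 0 1;0 0.8 -0.6 0 1;0 1 -0.6 0 1;0 1 -0.6 0 1;0 1 -0.6 0 1"
}}

```text
time: 5.32
eef_pos: [0.5765, 0.1501, 0.2522]
eef_rot: [-0.0, 1.0, -0.001, -0.001]
contact_force: [1.2, 1.0, -1.3]
grip_width: 0.0249
grasp_force: 39.7
```

Run:
```python
from h import *
b=grab("side","s1");w=grab("wrist","w2");print(status.observe())
m=np.hstack([b["frame"][100:350,150:400],w["frame"][60:310,110:410]])[:,:,::-1]
m=cv2.resize(np.clip(m*1.5,0,255).astype(np.uint8),None,fx=1.45,fy=1.45,interpolation=cv2.INTER_CUBIC);cv2.imwrite("pics/s1c.png",m)
```

```text
{'time': 5.4167, 'joint_pos': array([5.82020954e-02, 4.50980854e-01, 1.12134020e+00, 3.70527519e-04,
       1.57081982e+00, 1.62837912e+00]), 'dq': array([ 1.31066078e-02, -2.12910161e-03, -7.01569889e-03,  7.42186235e-05,
        1.64949919e-03, -1.79902198e-03]), 'effort': array([-8.71658083e-01, -5.03690529e+01, -2.44543415e+01, -3.54128354e-02,
       -2.80617212e-02, -4.09520449e-03]), 'eef_pos': array([0.57650825, 0.1513868 , 0.25246633]), 'eef_rot': array([-1.40163257e-04,  9.99999635e-01,  3.09514370e-04, -7.83532302e-04]), 'contact_force': array([-0.0815585 , -0.46612199, -0.78344945]), 'torque': array([ 0.00896864, -0.00771044, -0.01458884]), 'grasp_force': 39.68536566069815, 'grip_width': 0.02540772459457074}
```

View pics/s1c.png

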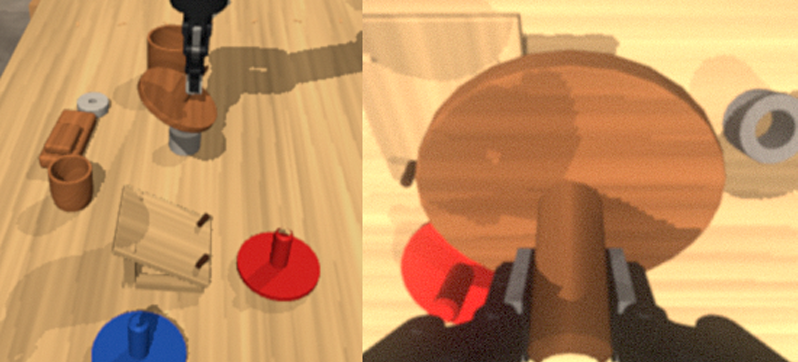

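The lid is firmly held and still tilted about 26°. I'll level it by lightly touching its spigot down on a free patch of bench near (0.43,-0.05).

Request:
{"method": "servo_tool", "body": {
  "motion": "-0.15 0.2 0 0 1;-0.4 0.55 0 0 1;-0.6 0.8 0.1 0 1;-0.73 1 0.2 0 1;-0.73 1 0.2 0 1"
}}

```text
time: 5.83
eef_pos: [0.5011, 0.0493, 0.2316]
eef_rot: [0.0, 1.0, -0.001, -0.002]
contact_force: [1.6, 0.7, -0.8]
grip_width: 0.0251
grasp_force: 39.8
```

Request:
{"method": "servo_tool", "body": {
  "motion": "-0.25 0.3 0.1 0 1;-0.5 0.65 0.3 0 1;-0.73 1 0.55 0 1;-0.73 1 0.8 0 1;-0.73 1 0.95 0 1;-0.73 1 1 0 1;-0.73 1 1 0 1"
}}

```text
time: 6.42
eef_pos: [0.431, -0.0485, 0.1326]
eef_rot: [-0.0, 1.0, 0.001, -0.001]
contact_force: [0.7, -1.2, -0.8]
grip_width: 0.025
grasp_force: 40.0
```

Request:
{"method": "servo_tool", "body": {
  "motion": "0 0 0.2 0 1;0 0 0.4 0 1;0 0 0.55 0 1;0 0 0.65 0 1;0 0 0.68 0 1;0 0 0.7 0 1;0 0 0.7 0 1",
  "grip_force": 25
}}

```text
time: 7.0
eef_pos: [0.4316, -0.049, 0.0639]
eef_rot: [0.0, 1.0, 0.001, 0.001]
contact_force: [-0.5, 0.5, -1.5]
grip_width: 0.0247
grasp_force: 40.0
```

Request:
{"method": "servo_tool", "body": {
  "motion": "0 0 0.03 0 1;0 0 0.05 0 1;0 0 0.07 0 1;0 0 0.08 0 1;0 0 0.09 0 1;0 0 0.1 0 1",
  "grip_force": 20
}}

```text
time: 7.5
eef_pos: [0.4321, -0.0496, 0.0544]
eef_rot: [0.0, 1.0, -0.0, 0.002]
contact_force: [1.6, 2.4, 18.5]
grip_width: 0.025
grasp_force: 41.7
```

Request:
{"method": "servo_tool", "body": {
  "motion": "0 0 0.02 0 1;0 0 0.03 0 1;0 0 0.04 0 1;0 0 0.05 0 1;0 0 0.06 0 1"
}}

```text
time: 7.92
eef_pos: [0.4363, -0.0511, 0.0508]
eef_rot: [0.002, 1.0, -0.0, 0.007]
contact_force: [9.4, 2.3, 40.4]
grip_width: 0.0248
grasp_force: 43.1
```

The force is rising without any rotation, and the grip hasn't slackened. I back off a little and ease the fingers while the low edge still rests on the bench.

Request:
{"method": "servo_tool", "body": {
  "motion": "0 0 -0.03 0 1;0 0 -0.04 0 0.6;0 0 -0.04 0 0.5;0 0 -0.04 0 0.45;0 0 -0.04 0 0.43",
  "grip_force": 20
}}

```text
time: 8.33
eef_pos: [0.4309, -0.0493, 0.0513]
eef_rot: [0.0, 1.0, 0.0, 0.0]
contact_force: [1.0, 0.2, 3.8]
grip_width: 0.0255
grasp_force: 39.7
```

Run:
```python
from h import *
b=grab("side","s2");s=status.observe();print(s["eef_pos"],s["contact_force"],s["grip_width"],s["grasp_force"])
u,v=map(int,proj(b,(.43,-.05,.05)));print(u,v)
m=b["frame"][v-80:v+60,u-100:u+100,::-1]
cv2.imwrite("pics/s2c.png",cv2.resize(np.clip(m*1.5,0,255).astype(np.uint8),None,fx=3,fy=3,interpolation=cv2.INTER_CUBIC))
```

```text
[ 0.43090462 -0.04926982  0.05128265] [1.69163845 0.06399111 2.74822701] 0.024847555741261535 39.67446684837341
336 182
```

View pics/s2c.png

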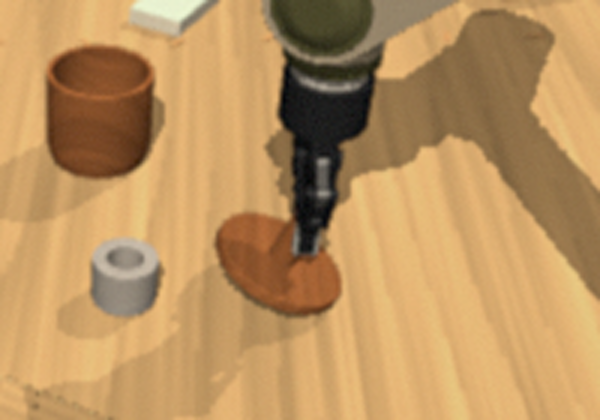

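The lid is still tilted, with its low edge resting on the bench, and the load is about 3 N. I ease the fingers further.

Request:
{"method": "servo_tool", "body": {
  "motion": "0 0 0 0 0.41;0 0 0 0 0.39;0 0 0 0 0.37;0 0 0 0 0.35",
  "grip_force": 20
}}

```text
time: 8.72
eef_pos: [0.4304, -0.0491, 0.0511]
eef_rot: [-0.0, 1.0, 0.0, -0.001]
contact_force: [-0.4, -0.5, 0.4]
grip_width: 0.0283
grasp_force: 0.0
```

Request:
{"method": "servo_tool", "body": {
  "motion": "0 0 0 0 0.2;0 0 0.05 0 0.2;0 0 0.08 0 0.2;0 0 0.08 0 0.2"
}}

```text
time: 9.05
eef_pos: [0.4304, -0.0491, 0.0426]
eef_rot: [-0.0, 1.0, 0.0, -0.001]
contact_force: [0.1, -0.5, 0.2]
grip_width: 0.0344
grasp_force: 0.0
```

Run:
```python
from h import *
b=grab("side","s3");s=status.observe();print(s["eef_pos"],s["contact_force"],s["grip_width"],s["grasp_force"])
w=grab("wrist","w3")
u,v=336,182
m=np.hstack([cv2.resize(b["frame"][v-50:v+50,u-66:u+66],(396,300),interpolation=cv2.INTER_CUBIC),cv2.resize(w["frame"],(400,300))])[:,:,::-1]
cv2.imwrite("pics/s3c.png",np.clip(m*1.5,0,255).astype(np.uint8))
```

```text
[ 0.4304924  -0.04912846  0.04286449] [ 0.77320392 -0.65757459  0.5000938 ] 0.03434699979050006 0.0
```

View pics/s3c.png

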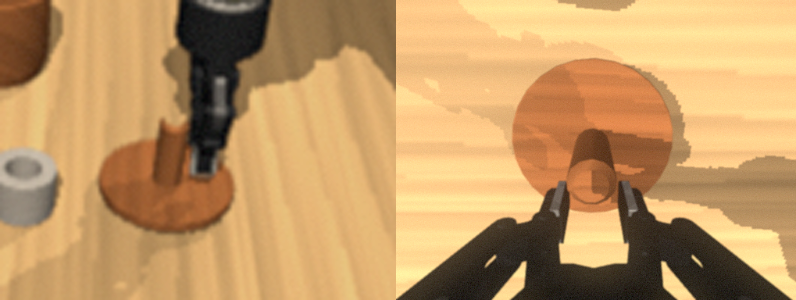

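The lid now lies flat on the bench with its handle upright. In the wrist view the handle top is at about (251,228), a little ahead (+x) of the fingers.

Run:
```python
from h import *
w=grab("wrist")
print(onz(w,250.9,227.8,.086),status.observe()["eef_pos"],proj(w,(.43,-.049,.086)))
```

```text
[ 0.46297412 -0.04864339  0.086     ] [ 0.43073595 -0.04920445  0.04321322] (np.float64(251.87237004280357), np.float64(299.4719663423113))
```

Request:
{"method": "servo_tool", "body": {
  "motion": "0 0 0 0 0;0 0 0 0 0;0.15 0 0 0 0;0.32 0 0 0 0;0.32 0 0 0 0;0.32 0 0 0 0.3;0.32 0 0 0 0.5;0.32 0 0 0 1;0.32 0 0 0 1;0.32 0 0 0 1",
  "grip_force": 40
}}

```text
time: 10.03
eef_pos: [0.4623, -0.0492, 0.0433]
eef_rot: [-0.0, 1.0, 0.0, -0.0]
contact_force: [0.7, -0.9, -1.2]
grip_width: 0.0251
grasp_force: 39.3
```

Request:
{"method": "servo_tool", "body": {
  "motion": "0 0 -0.05 0 1;0 0 -0.2 0 1;0.05 0.1 -0.45 0 1;0.15 0.3 -0.7 0 1;0.3 0.6 -0.9 0 1;0.45 0.9 -1 0 1;0.45 1 -1 0 1;0.45 1 -1 0 1"
}}

```text
time: 10.7
eef_pos: [0.5081, -0.1514, 0.1437]
eef_rot: [0.0, 1.0, -0.001, 0.001]
contact_force: [0.3, -0.5, -1.8]
grip_width: 0.0249
grasp_force: 39.6
```

Request:
{"method": "servo_tool", "body": {
  "motion": "0 0 -0.2 0 1;0.05 0 -0.4 0 1;0.2 0.1 -0.4 0 1;0.4 0.3 -0.4 0 1;0.6 0.5 -0.4 0 1;0.6 0.5 -0.4 0 1;0.6 0.5 -0.4 0 1"
}}

```text
time: 11.28
eef_pos: [0.5675, -0.1986, 0.182]
eef_rot: [-0.001, 1.0, 0.0, -0.001]
contact_force: [-0.5, 0.7, -1.7]
grip_width: 0.0255
grasp_force: 39.7
```

Request:
{"method": "servo_tool", "body": {
  "motion": "0.15 0.15 0 0 1;0.35 0.35 0 0 1;0.5 0.5 0 0 1;0.55 0.55 0 0 1;0.55 0.55 0 0 1;0.55 0.55 0 0 1"
}}

```text
time: 11.78
eef_pos: [0.622, -0.2528, 0.1829]
eef_rot: [-0.001, 1.0, 0.0, -0.001]
contact_force: [-0.0, 0.7, -1.1]
grip_width: 0.0249
grasp_force: 39.8
```

Run:
```python
from h import *
t=grab("top","t4");b=grab("side","s4");s=status.observe();print(s["eef_pos"],s["contact_force"],s["grip_width"])
m=np.hstack([cv2.resize(t["frame"][125:235,325:457],(396,330),interpolation=cv2.INTER_CUBIC),cv2.resize(b["frame"][60:170,204:336],(396,330),interpolation=cv2.INTER_CUBIC)])[:,:,::-1]
cv2.imwrite("pics/s4c.png",np.clip(m*1.5,0,255).astype(np.uint8))
```

```text
[ 0.62207399 -0.25283242  0.18351904] [-0.67869764 -0.22874006 -1.12428789] 0.024815662708881546
```

View pics/s4c.png

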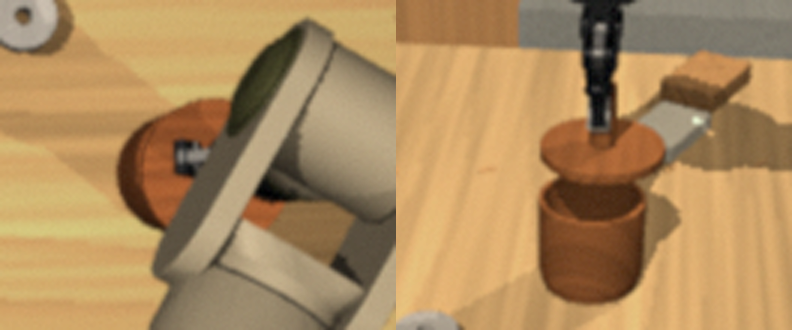

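The lid is level above the pot. In the side view the lid's disc is centred at column 273 and the pot rim at about 269. I compare these with the projections.

Run:
```python
from h import *
b=grab("side")
for X in [(.622,-.2528,.16),(.612,-.2528,.16),(.624,-.2565,.1),(.624,-.2565,.0)]: print(X,proj(b,X))
f=b["frame"].astype(int);m=((f[:,:,0]-f[:,:,2]>35)&(f[:,:,0]<190)&(f[:,:,1]<105)).astype(np.uint8)
for v in range(96,162,3):
    x=np.flatnonzero(m[v,225:320])+225
    if len(x): print(v,x.min(),x.max(),(x.min()+x.max())/2,len(x))
```

```text
(0.622, -0.2528, 0.16) (np.float64(270.299367667909), np.float64(107.1615593446703))
(0.612, -0.2528, 0.16) (np.float64(273.7004203115768), np.float64(107.31899897126428))
(0.624, -0.2565, 0.1) (np.float64(269.1777025711791), np.float64(124.48877256046254))
(0.624, -0.2565, 0.0) (np.float64(268.38357957149685), np.float64(152.16643029066293))
96 277 319 298.0 16
99 262 319 290.5 26
102 254 319 286.5 38
105 252 319 285.5 55
108 251 319 285.0 60
111 251 319 285.0 64
114 252 319 285.5 63
117 255 315 285.0 43
120 254 289 271.5 33
123 251 288 269.5 27
126 251 294 272.5 38
129 251 297 274.0 44
132 251 298 274.5 48
135 251 297 274.0 47
138 251 294 272.5 44
141 251 291 271.0 40
144 251 289 270.0 39
147 251 288 269.5 36
150 250 286 268.0 35
153 249 285 267.0 36
156 239 283 261.0 36
159 237 280 258.5 36
```

Run:
```python
from h import *
w=grab("wrist");s=status.observe()["eef_pos"];C=-w["R"].T@w["t"]
print("cam-tcp",C-s)
im=cv2.cvtColor(cv2.imread("pics/w3.png"),cv2.COLOR_BGR2RGB).astype(int)
m=((im[:,:,0]-im[:,:,2]>30)&(im[:,:,1]<0.62*im[:,:,0])).astype(np.uint8)
n,l,st,c=cv2.connectedComponentsWithStats(m)
l=(l==1+np.argmax(st[1:,4])).astype(np.uint8);print(st[1:].max(0))
cn=max(cv2.findContours(l,cv2.RETR_EXTERNAL,cv2.CHAIN_APPROX_NONE)[0],key=len)[:,0]
g=dict(w);g["t"]=-w["R"]@(C-s+np.array([.4305,-.0491,.0429]))
p=np.array([onz(g,u,v,.020)[:2] for u,v in cn if v<215])
from scipy.optimize import least_squares
for k in range(3):
    r=least_squares(lambda q:np.hypot(*(p-q[:2]).T)-q[2],[.46,-.05,.06],loss="soft_l1",f_scale=.001)
    print(r.x,len(p),np.abs(r.fun).mean())
    p=p[np.abs(np.hypot(*(p-r.x[:2]).T)-r.x[2])<.003]
b=cv2.imread("pics/s4.png");print(b[108:113:2,284:304].tolist())
```

```text
cam-tcp [8.21698632e-02 1.42192606e-04 1.42421780e-01]
[  350   282   203   192 20392]
[ 0.45693718 -0.04986945  0.05782964] 1332 0.00196133498602674
[ 0.45700541 -0.04979487  0.05794471] 1040 0.0012881202165335975
[ 0.45697599 -0.04976651  0.05798369] 1030 0.0012702112763251317
[[[36, 68, 115], [36, 66, 112], [36, 67, 111], [37, 69, 114], [35, 69, 115], [38, 69, 116], [36, 68, 114], [33, 65, 112], [37, 66, 110], [56, 79, 108], [80, 96, 106], [85, 101, 109], [79, 94, 102], [67, 80, 85], [60, 70, 76], [55, 66, 71], [58, 66, 71], [56, 69, 76], [53, 71, 83], [50, 74, 92]], [[36, 69, 115], [34, 65, 110], [37, 67, 112], [34, 67, 112], [37, 69, 115], [38, 70, 116], [36, 68, 116], [37, 68, 114], [34, 63, 108], [37, 55, 84], [61, 72, 80], [65, 76, 81], [60, 71, 76], [57, 67, 71], [57, 67, 75], [55, 70, 82], [50, 71, 89], [47, 73, 92], [47, 73, 94], [49, 76, 96]], [[37, 68, 114], [34, 65, 110], [36, 66, 112], [36, 68, 113], [37, 70, 115], [36, 68, 116], [39, 72, 118], [33, 65, 109], [26, 49, 85], [36, 50, 64], [61, 72, 77], [62, 73, 78], [57, 69, 76], [53, 71, 84], [48, 74, 91], [46, 72, 91], [45, 72, 92], [45, 71, 92], [47, 73, 94], [46, 74, 94]]]
```

Both the side view and the wrist fit put the lid about 5 mm toward -x of the TCP, so the TCP target is (0.629,-0.256).

Request:
{"method": "servo_tool", "body": {
  "motion": "0.07 0.035 0 0 1;0.07 0.035 0.15 0 1;0.07 0.035 0.3 0 1;0.07 0.035 0.35 0 1;0.07 0.035 0.38 0 1;0.07 0.035 0.4 0 1;0.07 0.035 0.4 0 1"
}}

```text
time: 12.57
eef_pos: [0.6299, -0.2576, 0.1438]
eef_rot: [0.0, 1.0, 0.0, 0.0]
contact_force: [-0.1, -0.4, -2.1]
grip_width: 0.0249
grasp_force: 39.8
```

Request:
{"method": "servo_tool", "body": {
  "motion": "0 0 0.01 0 1;0 0 0.02 0 1;0 0 0.03 0 1;0 0 0.04 0 1;0 0 0.05 0 1;0 0 0.05 0 1"
}}

```text
time: 13.07
eef_pos: [0.6298, -0.2577, 0.1381]
eef_rot: [-0.0, 1.0, 0.0, -0.0]
contact_force: [-0.2, -0.4, -2.2]
grip_width: 0.025
grasp_force: 39.8
```

Request:
{"method": "servo_tool", "body": {
  "motion": "0 0 0.01 0 1;0 0 0.015 0 1;0 0 0.02 0 1;0 0 0.025 0 1;0 0 0.03 0 1;0 0 0.03 0 1"
}}

```text
time: 13.57
eef_pos: [0.6299, -0.2576, 0.1353]
eef_rot: [0.0, 1.0, 0.0, 0.0]
contact_force: [0.1, -0.2, -1.6]
grip_width: 0.0251
grasp_force: 39.8
```

Request:
{"method": "servo_tool", "body": {
  "motion": "0 0 0.005 0 1;0 0 0.01 0 1;0 0 0.015 0 1;0 0 0.015 0 1"
}}

```text
time: 13.9
eef_pos: [0.63, -0.2576, 0.1352]
eef_rot: [0.0, 1.0, 0.0, 0.001]
contact_force: [-1.4, 2.9, 6.8]
grip_width: 0.0257
grasp_force: 40.5
```

Contact came exactly at the seating height, so the spigot is in the mouth. I release it slowly.

Request:
{"method": "servo_tool", "body": {
  "motion": "0 0 -0.01 0 0.5;0 0 -0.01 0 0.42;0 0 -0.01 0 0.38;0 0 -0.01 0 0.34;0 0 -0.01 0 0;0 0 -0.01 0 -0.5;0 0 -0.01 0 -1;0 0 -0.01 0 -1;0 0 -0.01 0 -1;0 0 -0.01 0 -1"
}}

```text
time: 14.73
eef_pos: [0.6298, -0.2577, 0.1348]
eef_rot: [-0.0, 1.0, 0.0, -0.0]
contact_force: [-0.9, 0.3, 0.2]
grip_width: 0.0854
grasp_force: 0.0
```

Request:
{"method": "servo_tool", "body": {
  "motion": "0 0 -0.2 0 -1;0 0 -0.5 0 -1;0 0 -0.8 0 -1;0 0 -1 0 -1;0 0 -1 0 -1"
}}

```text
time: 15.15
eef_pos: [0.631, -0.2583, 0.2402]
eef_rot: [0.002, 1.0, 0.0, 0.004]
contact_force: [1.0, -0.6, 0.7]
grip_width: 0.0853
grasp_force: 0.0
```

Request:
{"method": "servo_tool", "body": {
  "motion": "-0.2 -0.4 0 0 -1;-0.4 -0.8 0 0 -1;-0.5 -1 0 0 -1;-0.5 -1 0 0 -1"
}}

```text
time: 15.48
eef_pos: [0.5778, -0.1531, 0.2351]
eef_rot: [-0.001, 1.0, 0.002, -0.001]
contact_force: [0.5, 0.3, -0.4]
grip_width: 0.0853
grasp_force: 0.0
```

Request:
{"method": "servo_tool", "body": {
  "motion": "0 -0.4 0.1 0 -1;0 -0.8 0.1 0 -1;0 -1 0.1 0 -1;0 -1 0.1 0 -1;0 -1 0.1 0 -1"
}}

```text
time: 15.9
eef_pos: [0.5799, -0.0571, 0.2245]
eef_rot: [0.0, 1.0, 0.001, -0.0]
contact_force: [-0.5, -0.8, 0.3]
grip_width: 0.085
grasp_force: 0.0
```

Run:
```python
from h import *
t=grab("top","t5");b=grab("side","s5");w=grab("wrist","w5");s=status.observe();print(s["time"],s["eef_pos"],-w["R"].T@w["t"])
m=np.hstack([cv2.resize(f["frame"][y:y+h,x:x+h],(264,264),interpolation=cv2.INTER_CUBIC) for f,x,y,h in [(t,355,148,66),(b,236,90,66)]])[:,:,::-1]
m=np.vstack([m,cv2.resize(w["frame"],(528,330))[:,:,::-1]])
cv2.imwrite("pics/s5c.png",np.clip(m*1.5,0,255).astype(np.uint8))
```

```text
16.05 [ 0.5799022  -0.05887351  0.2244776 ] [ 0.66222328 -0.0587842   0.36690581]
```

View pics/s5c.png

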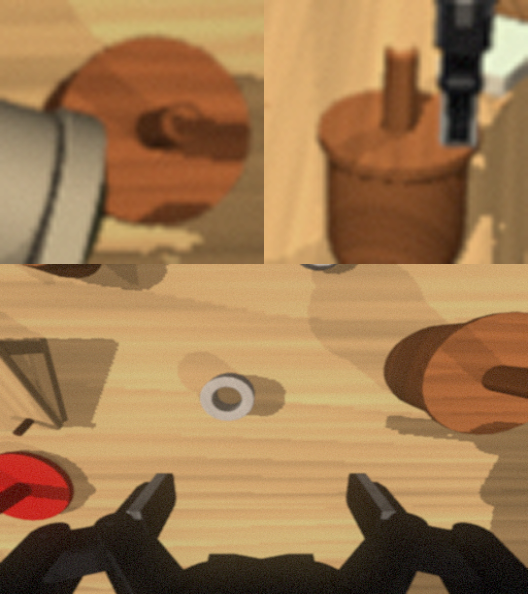

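The lid is seated level on the pot. Its handle top is at about (400.7,178.5) in the top view, and the collar is at about (220,155) in the wrist view.

Run:
```python
from h import *
t=grab("top");b=grab("side");w=grab("wrist")
print("handle",onz(t,400.75,178.5,.178),tri(t,(400.75,178.5),b,(270.2,103)),"side col at est",proj(b,(.624,-.257,.178)))
# collar: grey mask in wrist
f=w["frame"].astype(int);m=((f.max(2)-f.min(2)<28)&(f.sum(2)>240)).astype(np.uint8)
m[:,:150]=0;m[:,300:]=0;m[:100]=0;m[215:]=0
cn=max(cv2.findContours(m,cv2.RETR_EXTERNAL,cv2.CHAIN_APPROX_NONE)[0],key=cv2.contourArea)
e=cv2.fitEllipse(cn);print(e,onz(w,*e[0],.045),status.observe()["eef_pos"])
# blue-free disc circle in top for lid centre
g=t["frame"].astype(int);m=((g[:,:,0]-g[:,:,2]>25)&(g[:,:,1]<0.62*g[:,:,0])).astype(np.uint8);m[:,:350]=0;m[:,440:]=0;m[:140]=0;m[215:]=0
cn=max(cv2.findContours(m,cv2.RETR_EXTERNAL,cv2.CHAIN_APPROX_NONE)[0],key=cv2.contourArea);c,r=cv2.minEnclosingCircle(cn);print(c,r,onz(t,*c,.112),r/447*1.157)
```

```text
handle [ 0.62472035 -0.25706     0.178     ] (array([ 0.62411917, -0.2593967 ,  0.17014027]), np.float64(0.0023671372513874456)) side col at est (np.float64(269.8628568969406), np.float64(100.87566334435502))
((219.82745361328125, 155.83914184570312), (48.94822692871094, 51.27766418457031), 127.08135223388672) [ 0.59037837 -0.02195537  0.045     ] [ 0.57984416 -0.05871266  0.22463322]
(391.19158935546875, 180.25933837890625) 25.257396697998047 [ 0.62574508 -0.2520877   0.112     ] 0.06537540935029919
```

Next I centre the collar in the gripper with a light pinch along x, then grip along y.

Request:
{"method": "servo_tool", "body": {
  "motion": "0.085 -0.367 0.2 -0.38 -1;0.085 -0.367 0.4 -0.38 -1;0.085 -0.367 0.6 -0.38 -1;0.085 -0.367 0.8 -0.38 -1;0.085 -0.367 1 -0.38 -1;0.085 -0.367 1 -0.38 -1;0.085 -0.367 1 -0.38 -1;0.085 -0.367 1 -0.38 -1;0.085 -0.367 1 -0.38 -1;0.085 -0.367 1 -0.38 -1",
  "grip_force": 20
}}

```text
time: 17.03
eef_pos: [0.5884, -0.0217, 0.1247]
eef_rot: [-0.0, 0.825, 0.564, -0.0]
contact_force: [0.8, -0.2, 0.5]
grip_width: 0.0854
grasp_force: 0.0
```

Request:
{"method": "servo_tool", "body": {
  "motion": "0 0 0 -0.12 -1;0 0 0 -0.12 -1;0 0 0 -0.12 -1;0 0 0 -0.12 -1;0 0 0 -0.12 -1"
}}

```text
time: 17.45
eef_pos: [0.5883, -0.0215, 0.1248]
eef_rot: [0.0, 0.709, 0.706, -0.0]
contact_force: [-0.8, 1.0, 0.2]
grip_width: 0.0854
grasp_force: 0.0
```

Run:
```python
from h import *
w=grab("wrist","w6");s=status.observe();print(s["eef_pos"],s["eef_rot"],s["joint_pos"][5])
u,v=map(int,proj(w,(.5885,-.022,.045)));print(u,v)
f=w["frame"].astype(int);m=((f.max(2)-f.min(2)<28)&(f.sum(2)>240)).astype(np.uint8)
for c in cv2.findContours(m,cv2.RETR_EXTERNAL,cv2.CHAIN_APPROX_NONE)[0]:
    if cv2.contourArea(c)>600:
        e=cv2.fitEllipse(c);print(e,onz(w,*e[0],.045))
```

```text
[ 0.5883304  -0.02140808  0.12481185] [1.50310093e-05 7.08607496e-01 7.05602875e-01 4.30646827e-06] -0.2330511293769916
252 195
((443.6357727050781, 276.673095703125), (49.303863525390625, 65.59882354736328), 65.74698638916016) [ 0.75976031 -0.10020406  0.045     ]
((253.09881591796875, 192.55108642578125), (67.82926940917969, 70.62841033935547), 84.11405944824219) [ 0.58874994 -0.01928536  0.045     ]
```

Request:
{"method": "servo_tool", "body": {
  "motion": "0 0 0.2 0 -1;0 0 0.4 0 -1;0 0 0.6 0 -1;0 0 0.8 0 -1;0 0 0.95 0 -1;0 0 1 0 -1;0 0 1 0 -1"
}}

```text
time: 18.08
eef_pos: [0.5878, -0.021, 0.0238]
eef_rot: [-0.001, 0.708, 0.706, -0.001]
contact_force: [-0.1, -0.0, -0.3]
grip_width: 0.0854
grasp_force: 0.0
```

Request:
{"method": "servo_tool", "body": {
  "motion": "0 0 0.1 0 -1;0 0 0.17 0 -1;0 0 0.17 0 -0.6;0 0 0.17 0 -0.5;0 0 0.17 0 -0.45;0 0 0.17 0 -0.4;0 0 0.17 0 -0.3;0 0 0.17 0 -0.3;0 0 0.17 0 -0.3",
  "grip_force": 20
}}

```text
time: 18.83
eef_pos: [0.5887, -0.0211, 0.0085]
eef_rot: [0.001, 0.707, 0.707, 0.0]
contact_force: [-0.2, 0.0, 6.1]
grip_width: 0.0591
grasp_force: 22.0
```

Request:
{"method": "servo_tool", "body": {
  "motion": "0 0 0 0 -0.6;0 0 0 0 -1;0 0 0 0 -1;0 0 0 0 -1"
}}

```text
time: 19.17
eef_pos: [0.5881, -0.021, 0.0076]
eef_rot: [-0.0, 0.707, 0.707, -0.0]
contact_force: [0.2, 0.8, -0.2]
grip_width: 0.0853
grasp_force: 0.0
```

Request:
{"method": "servo_tool", "body": {
  "motion": "0 0 0 0.38 -1;0 0 0 0.38 -1;0 0 0 0.38 -1;0 0 0 0.38 -1;0 0 0 0.38 -1;0 0 0 0.38 -1;0 0 0 0.38 -1;0 0 0 0.38 -1;0 0 0 0.38 -1;0 0 0 0.38 -1"
}}

```text
time: 20.0
eef_pos: [0.5882, -0.021, 0.0077]
eef_rot: [-0.0, 0.983, 0.184, -0.0]
contact_force: [0.4, 0.5, -1.1]
grip_width: 0.0853
grasp_force: 0.0
```

Request:
{"method": "servo_tool", "body": {
  "motion": "0 0 0 0.12 -1;0 0 0 0.12 -1;0 0 0 0.12 -1;0 0 0 0.12 -1;0 0 0 0.12 -1"
}}

```text
time: 20.42
eef_pos: [0.5882, -0.021, 0.0077]
eef_rot: [-0.0, 1.0, 0.002, -0.0]
contact_force: [0.3, 0.3, -0.9]
grip_width: 0.0851
grasp_force: 0.0
```

Run:
```python
from h import *
s=status.observe();print(s["eef_pos"],s["eef_rot"],s["contact_force"])
w=grab("wrist");f=w["frame"].astype(int);m=((f.max(2)-f.min(2)<28)&(f.sum(2)>240)).astype(np.uint8)
for c in cv2.findContours(m,cv2.RETR_EXTERNAL,cv2.CHAIN_APPROX_NONE)[0]:
    if cv2.contourArea(c)>600:
        e=cv2.fitEllipse(c);print(e,onz(w,*e[0],.045))
```

```text
[ 0.58822354 -0.0210029   0.00772316] [-3.47749326e-05  9.99998189e-01  1.89951127e-03 -1.12888568e-04] [ 0.26637536  0.34779677 -0.88643374]
((251.5184326171875, 281.84747314453125), (108.05900573730469, 123.21107482910156), 96.65576171875) [ 0.5920202  -0.02061777  0.045     ]
```

Request:
{"method": "servo_tool", "body": {
  "motion": "0 0 0 0 -0.6;0 0 0 0 -0.5;0 0 0 0 -0.45;0 0 0 0 -0.4;0 0 0 0 0;0 0 0 0 0.5;0 0 0 0 1;0 0 0 0 1",
  "grip_force": 50
}}

```text
time: 21.13
eef_pos: [0.5883, -0.0211, 0.0083]
eef_rot: [0.0, 1.0, 0.0, 0.0]
contact_force: [-2.4, -0.5, 5.1]
grip_width: 0.0597
grasp_force: 53.1
```

Request:
{"method": "servo_tool", "body": {
  "motion": "0 0 -0.05 0 1;0 0 -0.15 0 1;0 0 -0.35 0 1;0 0 -0.6 0 1;0 0 -0.85 0 1;0 0 -1 0 1;0 0 -1 0 1;0 0 -1 0 1"
}}

```text
time: 21.8
eef_pos: [0.5881, -0.0209, 0.1079]
eef_rot: [-0.0, 1.0, 0.0, 0.0]
contact_force: [-0.8, 0.4, -7.1]
grip_width: 0.0594
grasp_force: 56.2
```

Request:
{"method": "servo_tool", "body": {
  "motion": "0 0 -0.2 0 1;0 0 -0.5 0 1;0 0 -0.8 0 1;0 0 -1 0 1;0 0 -1 0 1;0 0 -1 0 1"
}}

```text
time: 22.3
eef_pos: [0.5878, -0.0209, 0.2062]
eef_rot: [-0.0, 1.0, 0.0, -0.001]
contact_force: [-0.6, -0.7, -7.3]
grip_width: 0.0592
grasp_force: 57.4
```

Request:
{"method": "servo_tool", "body": {
  "motion": "0 0.1 -0.1 0 1;0.05 0.35 -0.1 0 1;0.1 0.6 -0.1 0 1;0.12 0.8 -0.1 0 1;0.12 0.8 -0.1 0 1"
}}

```text
time: 22.72
eef_pos: [0.5997, -0.1044, 0.2138]
eef_rot: [-0.0, 1.0, -0.002, -0.003]
contact_force: [0.4, 0.2, -6.7]
grip_width: 0.0592
grasp_force: 57.5
```

Request:
{"method": "servo_tool", "body": {
  "motion": "0 0.3 0 0 1;0.1 0.6 0 0 1;0.12 0.8 0 0 1;0.12 0.8 0 0 1"
}}

```text
time: 23.05
eef_pos: [0.6118, -0.1844, 0.2139]
eef_rot: [-0.001, 1.0, -0.002, -0.002]
contact_force: [-0.8, 0.4, -7.2]
grip_width: 0.0594
grasp_force: 57.7
```

Request:
{"method": "servo_tool", "body": {
  "motion": "0 0.2 0 0 1;0.1 0.4 0 0 1;0.12 0.6 0 0 1;0.13 0.76 0 0 1;0.13 0.76 0 0 1;0.13 0.76 0 0 1;0.13 0.76 0 0 1"
}}

```text
time: 23.63
eef_pos: [0.625, -0.2558, 0.2159]
eef_rot: [-0.001, 1.0, 0.0, -0.001]
contact_force: [-0.6, 0.5, -6.8]
grip_width: 0.0596
grasp_force: 57.7
```

Run:
```python
from h import *
b=grab("side","s7");s=status.observe();print(s["eef_pos"],s["contact_force"])
print("handle top",proj(b,(.625,-.257,.178)),"base",proj(b,(.625,-.257,.112)))
f=b["frame"].astype(int)
for v in range(60,116,3): print(v,[int(x) for x in f[v,255:287].sum(1)//10], [int(x) for x in (f[v,255:287,0]-f[v,255:287,2])//10])
```

```text
[ 0.62514616 -0.2556748   0.2165143 ] [ 0.55809287  0.67350564 -5.74529748]
handle top (np.float64(269.5207772256669), np.float64(100.86009329089393)) base (np.float64(268.95697072798987), np.float64(120.8880676813172))
60 [25, 25, 25, 25, 25, 25, 25, 26, 26, 22, 13, 8, 8, 10, 14, 15, 16, 12, 7, 4, 3, 5, 11, 17, 25, 25, 24, 25, 25, 26, 25, 26] [1, 1, 1, 1, 1, 1, 1, 1, 1, 1, 0, 0, 0, 0, 0, 0, 0, 0, 0, 0, -1, -1, 0, 0, 1, 1, 1, 1, 1, 1, 1, 1]
63 [23, 23, 23, 24, 24, 24, 24, 25, 24, 23, 13, 6, 6, 11, 16, 17, 16, 11, 8, 7, 7, 9, 11, 20, 25, 25, 24, 25, 25, 25, 25, 25] [1, 1, 1, 1, 1, 1, 1, 1, 1, 1, 0, 0, -1, 0, 0, 0, 0, 0, 0, 0, 0, 0, 0, 1, 1, 1, 1, 1, 1, 1, 1, 1]
66 [22, 22, 22, 22, 22, 22, 22, 22, 21, 19, 11, 5, 4, 7, 11, 12, 12, 7, 5, 5, 5, 10, 16, 22, 23, 23, 22, 22, 22, 22, 23, 23] [1, 1, 1, 1, 1, 1, 1, 1, 1, 0, 0, 0, 0, 0, 0, 0, 0, 0, 0, 0, 0, 0, 0, 1, 1, 1, 1, 1, 1, 1, 1, 1]
69 [22, 22, 22, 22, 22, 22, 23, 22, 22, 19, 11, 5, 4, 4, 5, 5, 6, 4, 5, 4, 3, 7, 15, 22, 23, 23, 23, 23, 23, 23, 23, 23] [1, 1, 1, 1, 1, 1, 1, 1, 1, 0, 0, 0, 0, 0, 0, -1, 0, -1, -1, 0, 0, 0, 0, 1, 1, 1, 1, 1, 
[... 2724 characters left out ...]
, 2, 2, 2]
108 [32, 32, 33, 33, 33, 33, 34, 34, 35, 35, 30, 17, 13, 14, 16, 16, 16, 14, 14, 23, 33, 35, 34, 28, 22, 20, 21, 21, 21, 21, 21, 21] [6, 6, 7, 7, 7, 7, 7, 7, 7, 7, 6, 4, 5, 5, 5, 6, 6, 5, 4, 5, 7, 7, 7, 5, 2, 1, 1, 1, 1, 1, 1, 1]
111 [32, 33, 33, 33, 33, 33, 33, 34, 35, 34, 27, 16, 13, 15, 15, 17, 16, 13, 13, 23, 31, 32, 32, 32, 29, 22, 18, 17, 18, 18, 19, 20] [6, 7, 7, 7, 7, 7, 7, 7, 7, 7, 6, 4, 5, 5, 6, 6, 6, 5, 4, 5, 6, 7, 6, 6, 6, 5, 3, 3, 3, 3, 2, 2]
114 [28, 25, 23, 22, 21, 20, 20, 20, 21, 21, 18, 14, 14, 15, 16, 16, 15, 14, 11, 12, 12, 14, 16, 22, 24, 25, 24, 21, 20, 20, 19, 18] [7, 7, 7, 7, 7, 7, 7, 7, 7, 7, 6, 5, 5, 5, 6, 6, 6, 5, 4, 4, 5, 4, 6, 7, 8, 7, 7, 6, 5, 4, 4, 4]
```

In the side view the collar (about 270.5) and the handle (about 269.9) line up in x once height is allowed for. I correct y slightly and lower it with force checks.

Request:
{"method": "servo_tool", "body": {
  "motion": "0 0.013 0.05 0 1;0 0.013 0.1 0 1;0 0.013 0.15 0 1;0 0.013 0.2 0 1;0 0.013 0.24 0 1;0 0.013 0.24 0 1;0 0.013 0.24 0 1"
}}

```text
time: 24.27
eef_pos: [0.6253, -0.2582, 0.1935]
eef_rot: [-0.0, 1.0, 0.0, -0.0]
contact_force: [0.4, 0.2, -6.8]
grip_width: 0.0593
grasp_force: 57.7
```

Request:
{"method": "servo_tool", "body": {
  "motion": "0 0 0.03 0 1;0 0 0.06 0 1;0 0 0.09 0 1;0 0 0.12 0 1;0 0 0.12 0 1"
}}

```text
time: 24.68
eef_pos: [0.6251, -0.2581, 0.1809]
eef_rot: [-0.0, 1.0, 0.0, -0.001]
contact_force: [0.0, -0.2, -6.3]
grip_width: 0.0593
grasp_force: 57.7
```

Request:
{"method": "servo_tool", "body": {
  "motion": "0 -0.007 0.05 0 1;0 -0.007 0.1 0 1;0 -0.007 0.15 0 1;0 -0.007 0.2 0 1;0 -0.007 0.25 0 1;0 -0.007 0.3 0 1;0 -0.007 0.3 0 1"
}}

```text
time: 25.27
eef_pos: [0.6249, -0.2573, 0.1503]
eef_rot: [-0.001, 1.0, 0.0, -0.001]
contact_force: [-0.5, 0.2, -6.5]
grip_width: 0.0595
grasp_force: 57.7
```

Request:
{"method": "servo_tool", "body": {
  "motion": "0 0 0.05 0 1;0 0 0.1 0 1;0 0 0.15 0 1;0 0 0.2 0 1;0 0 0.24 0 1;0 0 0.26 0 1;0 0 0.26 0 1"
}}

```text
time: 25.85
eef_pos: [0.6252, -0.2575, 0.1251]
eef_rot: [-0.0, 1.0, 0.0, -0.0]
contact_force: [0.4, -0.1, -6.6]
grip_width: 0.0595
grasp_force: 57.7
```

Request:
{"method": "servo_tool", "body": {
  "motion": "0 0 0.01 0 1;0 0 0.015 0 1;0 0 0.02 0 1;0 0 0.025 0 1;0 0 0.03 0 1;0 0 0.03 0 1"
}}

```text
time: 26.35
eef_pos: [0.6253, -0.2576, 0.1228]
eef_rot: [-0.0, 1.0, 0.0, 0.0]
contact_force: [0.5, 0.4, -6.2]
grip_width: 0.0589
grasp_force: 57.7
```

Request:
{"method": "servo_tool", "body": {
  "motion": "0 0 0.005 0 1;0 0 0.01 0 1;0 0 0.015 0 1;0 0 0.02 0 1;0 0 0.02 0 1"
}}

```text
time: 26.77
eef_pos: [0.6253, -0.2576, 0.1207]
eef_rot: [-0.0, 1.0, 0.0, -0.0]
contact_force: [-0.0, 0.6, -7.3]
grip_width: 0.0596
grasp_force: 57.7
```

Request:
{"method": "servo_tool", "body": {
  "motion": "0 0 0.004 0 1;0 0 0.008 0 1;0 0 0.008 0 1;0 0 0.008 0 1"
}}

```text
time: 27.1
eef_pos: [0.6254, -0.2576, 0.1204]
eef_rot: [0.0, 1.0, 0.0, 0.0]
contact_force: [-1.5, 0.4, -3.6]
grip_width: 0.0597
grasp_force: 58.0
```

Request:
{"method": "servo_tool", "body": {
  "motion": "0 0 0.004 0 1;0 0 0.008 0 1;0 0 0.008 0 1"
}}

```text
time: 27.35
eef_pos: [0.6255, -0.2576, 0.1204]
eef_rot: [0.0, 1.0, 0.0, 0.001]
contact_force: [-3.4, 1.3, 4.1]
grip_width: 0.0592
grasp_force: 58.6
```

The collar rests on the lid at the expected height. I release it slowly and retreat.

Request:
{"method": "servo_tool", "body": {
  "motion": "0 0 0 0 0;0 0 0 0 -0.3;0 0 0 0 -0.4;0 0 0 0 -0.45;0 0 0 0 -0.5;0 0 0 0 -0.6;0 0 0 0 -0.8;0 0 0 0 -1;0 0 0 0 -1;0 0 0 0 -1"
}}

```text
time: 28.18
eef_pos: [0.6254, -0.2576, 0.1192]
eef_rot: [0.0, 1.0, 0.0, 0.0]
contact_force: [0.3, -0.2, -1.1]
grip_width: 0.0853
grasp_force: 0.0
```

Request:
{"method": "servo_tool", "body": {
  "motion": "0 0 -0.1 0 -1;0 0 -0.3 0 -1;0 0 -0.6 0 -1;0 0 -0.9 0 -1;0 0 -1 0 -1;0 0 -1 0 -1"
}}

```text
time: 28.68
eef_pos: [0.6262, -0.258, 0.2231]
eef_rot: [0.002, 1.0, 0.0, 0.003]
contact_force: [0.1, 0.4, -0.6]
grip_width: 0.0857
grasp_force: 0.0
```

Request:
{"method": "servo_tool", "body": {
  "motion": "-0.3 -0.3 -0.1 0 -1;-0.6 -0.6 -0.1 0 -1;-1 -1 -0.1 0 -1;-1 -1 -0.1 0 -1;-1 -1 -0.1 0 -1;-1 -1 -0.1 0 -1"
}}

```text
time: 29.18
eef_pos: [0.5248, -0.157, 0.2287]
eef_rot: [-0.0, 1.0, 0.0, -0.0]
contact_force: [-0.0, -0.9, -0.4]
grip_width: 0.0855
grasp_force: 0.0
```

Request:
{"method": "servo_tool", "body": {
  "motion": "-0.3 -0.3 0 0 -1;-0.6 -0.6 0 0 -1;-1 -1 0 0 -1;-1 -1 0 0 -1;-1 -1 0 0 -1;-1 -1 0 0 -1"
}}

```text
time: 29.68
eef_pos: [0.4259, -0.058, 0.2291]
eef_rot: [0.0, 1.0, 0.0, 0.0]
contact_force: [1.4, 0.3, 0.9]
grip_width: 0.0855
grasp_force: 0.0
```

Run:
```python
from h import *
t=grab("top","t8");b=grab("side","s8");s=status.observe();print(s["time"],s["eef_pos"],s["contact_force"])
def grey(f,x0,x1,y0,y1):
    g=f["frame"].astype(int);m=((g.max(2)-g.min(2)<30)&(g.sum(2)>200)).astype(np.uint8);k=np.zeros_like(m);k[y0:y1,x0:x1]=m[y0:y1,x0:x1]
    c=max(cv2.findContours(k,cv2.RETR_EXTERNAL,cv2.CHAIN_APPROX_NONE)[0],key=cv2.contourArea);return cv2.boundingRect(c),cv2.fitEllipse(c)
print("top",grey(t,365,425,150,215)); print("side",grey(b,245,290,90,130))
print("exp top",proj(t,(.625,-.257,.157)),"exp side top/bot",proj(b,(.625,-.257,.157)),proj(b,(.625,-.257,.112)))
o=cv2.imread("pics/side0.png").astype(int);d=np.abs(o-b["frame"][:,:,::-1].astype(int)).max(2)
for n,(u,v) in dict(smallpot=(199,226),carv=(197,195),ring=(214,172),pot=(266,148)).items(): print(n,d[v-14:v+14,u-16:u+16].mean().round(1))
```

```text
29.7833 [ 0.42645865 -0.05869812  0.22888725] [-0.42693323 -1.08342246  0.32572562]
top ((386, 168, 25, 23), ((397.9031066894531, 178.90798950195312), (22.40029525756836, 24.123043060302734), 110.08184814453125))
side ((260, 97, 30, 29), ((273.6036376953125, 111.74595642089844), (20.645565032958984, 34.20346450805664), 52.15902328491211))
exp top (np.float64(398.20236456098183), np.float64(179.08475345079964)) exp side top/bot (np.float64(269.33733825773226), np.float64(107.3763554608723)) (np.float64(268.95697072798987), np.float64(120.8880676813172))
smallpot 3.2
carv 3.6
ring 5.8
pot 4.2
```

The collar is where expected to within 0.3 px in the top view, and the pot and bystanders are unchanged. I hand the job in.

```bash
python3 -c "
from rig import robot
print(robot.finish_job())"
```

```text
the job is handed in; nothing more can be done
None
```

The lid is seated level on the large pot, the wide-bored collar lies flat on it over the handle, and the job is handed in at about 30 s with the arm clear; on the way I set the lid on bare bench to level it, where it pressed with about 40 N at one point and then dropped level when I eased the grip.

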